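Clip the lid onto the ornament box and prove the clips with a pull

ROBOT

A 6-joint arm with a two-finger parallel gripper is mounted at the origin on the work surface. World frame = base frame: x ahead of the robot, y to its left, z up, the work surface at z = 0. Lengths are in mm, angles in rad, forces in N, time in s.
With the tool pointing down it reaches from about 350 to 850 mm from the base axis. Payload 8.1 kg.
Tool frame: the origin (TCP) lies midway between the tips of the shut fingers; the grasp point (between the pads) lies tcp_to_grasp behind it (tcp_to_grasp is the distance from the TCP to the grasp point, in mm); y points along the fingers, z is the direction in which the jaws open and shut, and the axes are right-handed (so a half turn about y gives the same grasp; the last joint's range is limited). The gripper opens to 85 mm and grips with 20 to 120 N. Pads are 22 mm wide; open, the fingers measure 114 mm over their backs; the gripper's body (76 mm by 85 mm) begins 54 mm behind the grasp point. The pads swing forward as they close: fully open they stand 13 mm farther back than shut.
Start: joints at [-1.335, 0.13, 1.488, -0, 1.523, -0.085], TCP at [189.216, -569.388, 231.292] pointing down, gripper open.
Joint ranges: [-2.96, 2.96], [-0.89, 2.26], [0.02, 2.5], [-1.34, 4.48], [0, 2.73], [-2.66, 2.66]. Speed limits (rad/s): [2.39, 2.39, 2.79, 3.14, 3.14, 3.14].

INTERFACE

Orientations are given as a unit quaternion [x, y, z, w].
In Python, from rig import * gives the robot as it stands.
- The arm moves only by the tool apply_moves, never from a script. Its argument "rows" is text: rows parted by semicolons, each of 5 numbers parted by spaces: the gripper command: -1 is fully open, 1 is shut, values between are in proportion, then the shift along the tool's x, y, z in cm, then the turn about the tool's y in degrees. A call has exactly 10 rows; each row shifts and turns the commanded pose from where the row before left it, along the tool's axes as they then stand; what a row does not reach is not made up. A row lasts 1/12 s, in which the tool goes at most 41.7 mm and 7.16 degrees, less where a joint would pass 70% of its speed; a pose out of reach is approached as far as the arm can. A call is refused whole if a number of a shift passes 4.17 or a number of a turn 7.16, either way. A call with a gripper value outside its range is refused whole. The fingers move at their own pace and stop on an object; the grip force is fixed at half the most. Time passes only in rows, so rows that do not move let the fingers close, or fill a call up. It gives the time, the measured TCP pose, the force and the opening at its end, in the units of the state.
- state(): the state, without advancing time (a new reading comes with each control period).
- read_camera(name): name is "side" or "top" or "wrist"; returns a dict with "pixels" (420x560x3 uint8, red, green, blue), "camera_matrix" (3x3 intrinsics, pixels), "R" (3x3) and "t" (3): a world point X has camera coordinates R X + t; the wrist camera has in their place "mount" (4x4, takes a point from camera to tool coordinates, whose origin is the TCP and whose axes are the tool frame's). Camera axes: x right, y down, z forward; pixel columns grow to the right and rows downward; lengths in mm; the calibration is good to about 2 mm. A picture is of the moment at which its call begins: read the wrist's pose just before it. There is no depth.
- finish_job(): hands the job in, once; it reports no verdict.
The state is a dict: "t": time; "joint_positions": joint angles; "joint_velocities": joint speeds; "tau": joint torques, N m; "position": TCP position; "ee_rot": TCP orientation; "force": force on the tool from outside, world axes, zero at the start; "moment": the same for the moment, N m; "finger_gap": finger opening in mm.
Only numpy, scipy, OpenCV 4.12 (cv2) and the standard library are available. Lean on these libraries where they do the work, as an engineer would, in place of code of your own. Each camera call takes 0.05 s, during which the arm holds its last target.

TASK

Put the white lid on the open storage box and press it down, firmly but without forcing it, until the clips at both ends have snapped over its edge. Then prove that they hold before the box goes back up on the rack: pull the lid's handle straight up with about 15 N, keep that pull for two seconds, and let go. The box must stay shut, and the other things on the bench stay where they are.

Things in the scene. Friction and masses are not known exactly. Their poses are not given: they have to be found in the camera images.
- box: open grey plastic storage box (full of ornaments, heavy, stands firm), 230 long (its x) x 150 wide (its y) x 110 mm high, walls 4 mm, inner mouth 222 x 142 mm. Origin: centre of its underside on the table; z up.
- box_mouth (a point): centre of the box's mouth, at the height of its rim (110 mm above the table). The lid's plate lies on this rim when it is home.
- clip_a (a joint): black spring clip, 44 mm wide, hinged on the box's +x end 75 mm above the table. 0 = upright, where its spring keeps it; grows as its top is pushed outwards. Going down, the lid's tongue pushes it out by about 0.12 rad (the pair resists with some 5 to 15 N in all); it then snaps back to 0 over the tongue and holds the lid down. Nothing gives when the lid is then pulled: clips and handle are stiff.
- clip_b (a joint): the same clip on the box's -x end; grows as its top is pushed outwards
- clip_a_nose (a point): inner lower edge of clip a's nose, 116.5 mm above the table: 1.5 mm over the tongue of a lid that is home, and overlapping it by 5 mm. The nose is flat below and ramped above; the ramp's top is 129 mm above the table.
- clip_b_nose (a point): the same on clip b
- lid_handle (a point): centre of the bar handle of the loose white lid, 61 mm above the lid's lowest edge. The bar is 116 mm long (along the lid's x), 16 wide (y), 14 high, with a leg at each end; clear gap under it 27 mm high, 92 mm long. When the lid is home this point is 39 mm above the box's rim (149 mm above the table); drawn up against the clips, 1.5 mm more.
- lid: the lid, about 0.28 kg, lying on the table plug down; fits either way round. Origin: centre of its lowest edge. Plate 238 (x) x 158 (y) x 5 mm, its underside 22 mm above the origin, with a 50 mm wide tongue at each x end (254 mm over both). Below it a plug rib, 217 x 136 mm, 22 mm deep, tapering in by 6 mm over its lowest 10 mm: it enters the mouth with 2.5 to 3 mm play a side and binds there if pulled askew.
- tape: roll of grey duct tape, 90 mm across, 48 mm high, lying flat; bystander, origin at the centre of its underside
- jar: glass jar, 68 mm across, 95 mm high; bystander, origin at the centre of its underside
- tin: tin can, 74 mm across, 110 mm high; bystander, origin at the centre of its underside
- carton: small cardboard carton, 140 x 100 x 90 mm; bystander, origin at the centre of its underside
- torch: black torch lying down, 155 mm long, 42 mm high; bystander, origin at the centre of its underside
- driver: screwdriver lying down; bystander
- glue: white glue bottle, 52 mm across, 130 mm high; bystander, origin at the centre of its underside

How it is judged (in metres and radians):
On the way, in this order (a step that is already met when the one before it is completed fails the run):
1. the lid is home on the box, both clips snapped over it (horizontal distance between lid_handle and box_mouth below 0.006 m and z of lid_handle in the frame of box below 0.1535 m and angle between the x axis of lid_handle and the x axis of box, either way round below 0.06 rad and angle between lid_handle's own z axis and vertical below 0.04 rad and value of joint each of clip_a, clip_b below 0.06 rad), for 0.2 s.
2. with the lid held by both clips, the handle is pulled up with about 15 N for a second without a break: the lid, off the rim, draws on the clips with 9 to 20 N in all and at least 2 N on each (all of step 1 and contact force between lid and box between 9 and 20 N and contact force between lid and clip_a above 2 N and contact force between lid and clip_b above 2 N), for 1 s.
At the end, for the whole second after the job is handed in: The lid is home on the box: its handle within 6 mm of the middle of the mouth (level) and at most 4.5 mm above its home height, in line with the box within 0.06 rad, level within 0.04 rad, both clips within 0.06 rad of upright over its tongues; lid released and at rest (all of step 1 and linear speed of lid below 0.01 m/s and contact force between the fingers and lid below 0.1 N); the robot touches nothing.
It fails at once if the lid is forced down on the box with more than 40 N (contact force between lid and box above 40 N).
It fails at once if the clips over the lid are pulled with more than 28 N in all (horizontal distance between lid_handle and box_mouth below 0.006 m and z of lid_handle in the frame of box below 0.1535 m and angle between the x axis of lid_handle and the x axis of box, either way round below 0.06 rad and angle between lid_handle's own z axis and vertical below 0.04 rad and value of joint each of clip_a, clip_b below 0.06 rad and contact force between lid and box above 28 N and contact force between lid and clip_a above 3 N and contact force between lid and clip_b above 3 N).
It fails at once if a bystander is pushed more than 30 mm (distance of any of tape, jar, tin, carton, torch, driver, glue from where it was at the start of the episode above 0.03 m).
It also fails if it takes over 72 s, if anything falls off the work surface, if the arm or the gripper's body presses on something with over 40 N, if the wrist force passes 120 N, or if a joint passes its speed limit or range.

## Working session

There is one attempt and no reset: what is moved stays moved. The work goes in short steps, Python scripts to look and compute and a tool call to move; the robot and the scene stay as the last step left them, time stands still between calls to the robot, and variables do not carry over. Pictures are saved under pics/ and viewed, and the job is handed in when it is done.

Besides the shell and the picture viewer there is one more tool, called after "Emit:" as name(argument=value, ...), one argument or row to a line, values as JSON. apply_moves: Moves the arm, as the interface text tells. Its arguments: {"type":"object","properties":{"rows":{"type":"string"}},"required":["rows"]}

```bash
mkdir -p pics; ls; python3 - <<'E'
from rig import *
import cv2
s=state();print(s)
for n in("side","top","wrist"):
    c=read_camera(n);cv2.imwrite(f"pics/{n}0.png",c["pixels"][:,:,::-1])
    print(n,{k:v for k,v in c.items() if k!="pixels"})
E
```

```text
pics
{'t': 0.0, 'joint_positions': array([-1.33538902e+00,  1.31170961e-01,  1.48929426e+00, -1.90534925e-05,
        1.52298203e+00, -8.54087301e-02]), 'joint_velocities': array([ 0.00072589, -0.00204216, -0.00057727,  0.00046659,  0.00238933,
        0.0005581 ]), 'tau': array([-6.93983820e-04, -5.69394743e+01, -5.00555634e+01, -4.45012176e-05,
        1.47781981e-02, -1.42669620e-06]), 'position': array([ 189.08528829, -568.84612925,  230.23034554]), 'ee_rot': array([-0.11299592,  0.69868208, -0.69737538,  0.11288424]), 'force': array([ 0.09383794, -0.71804166,  0.33670658]), 'moment': array([0.01502603, 0.02256708, 0.02413169]), 'finger_gap': 85.60041914757083}
side {'camera_matrix': array([[470.79307306,   0.        , 283.64315257],
       [  0.        , 470.79307306, 211.24318272],
       [  0.        ,   0.        ,   1.        ]]), 'R': array([[ 0.9301489 , -0.36692538,  0.0137402 ],
       [-0.21272822, -0.56900756, -0.79434067],
       [ 0.29928202,  0.73593217, -0.60731714]]), 't': array([-546.68244917,  193.78636481, 1426.87262595])}
top {'camera_matrix': array([[507.6271
[... 178 characters left out ...]
 0.01569885],
       [-0.99408032,  0.01525741, -0.10757107],
       [ 0.10730267, -0.01743924, -0.99407344]]), 't': array([  -8.1414597 ,  608.08203683, 1551.03103541])}
wrist {'camera_matrix': array([[322.70498313,   0.        , 277.80403274],
       [  0.        , 322.70498313, 208.32893897],
       [  0.        ,   0.        ,   1.        ]]), 'mount': array([[ 1.56329103e-05,  9.63496134e-01,  2.67722241e-01,
        -6.93892269e+01],
       [ 9.54520387e-04, -2.67722134e-01,  9.63495692e-01,
        -1.41732724e+02],
       [ 9.99999544e-01,  2.40484096e-04, -9.23861980e-04,
        -1.06679474e-01],
       [ 0.00000000e+00,  0.00000000e+00,  0.00000000e+00,
         1.00000000e+00]])}
```

View pics/top0.png

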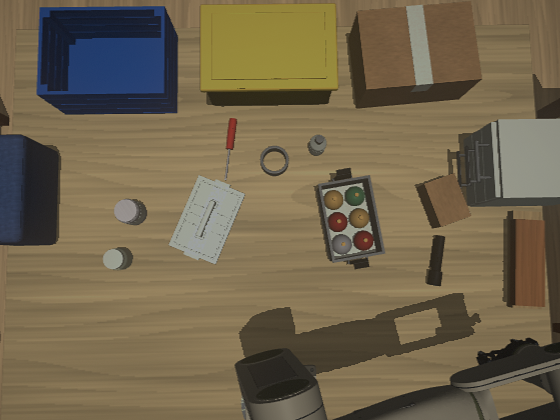

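View pics/side0.png

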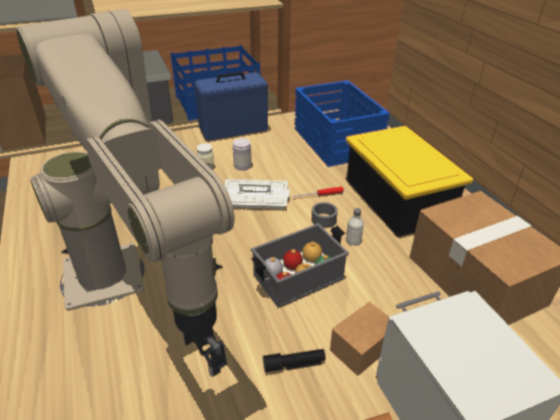

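View pics/wrist0.png

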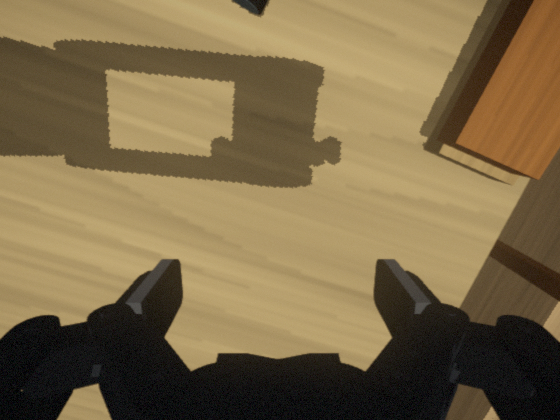

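```bash
python3 -c "
import rig;print([k for k in dir(rig) if not k.startswith('__')]);print(getattr(rig,'tcp_to_grasp',None))"
```

```text
['MotionError', 'finish_job', 'read_camera', 'state', 'tcp_to_grasp']
18.700000000000003
```

The top view shows the lid at about (208,218) with its handle bar along (200,235)-(214,202), and the box at about (350,218). The screwdriver is close above the lid. I'll zoom in.

```bash
python3 - <<'E'
import cv2
i=cv2.imread("pics/top0.png")
cv2.imwrite("pics/lidz.png",cv2.resize(i[165:275,160:260],None,fx=5.4,fy=5.4,interpolation=cv2.INTER_CUBIC))
cv2.imwrite("pics/boxz.png",cv2.resize(i[160:275,305:400],None,fx=5,fy=5,interpolation=cv2.INTER_CUBIC))
E
```

```text
(no output)
```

View pics/lidz.png

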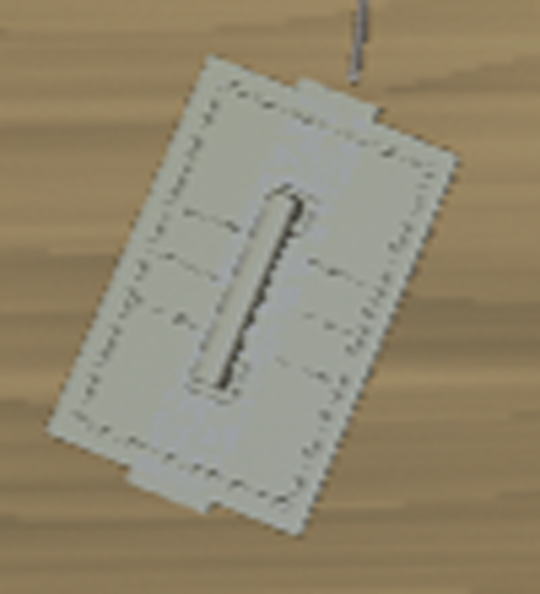

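View pics/boxz.png

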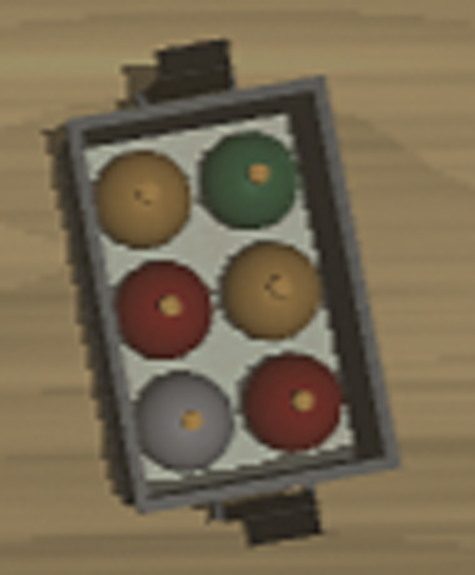

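```bash
cat > h.py <<'E'
import numpy as np, cv2
from scipy.optimize import least_squares
from scipy.spatial.transform import Rotation as Ro
def proj(c,X):
    R,t,K=c
    p=(R@np.asarray(X,float).T).T+t; p=p@K.T; return p[:,:2]/p[:,2:]
def fit(c,local,pix,z,x0):
    local=np.array(local,float);pix=np.array(pix,float)
    def W(q):
        a=q[2];r=np.array([[np.cos(a),-np.sin(a)],[np.sin(a),np.cos(a)]])
        return np.c_[local[:,:2]@r.T+q[:2],np.full(len(local),z) if local.shape[1]<3 else local[:,2]]
    s=least_squares(lambda q:(proj(c,W(q))-pix).ravel(),x0)
    return s.x,(proj(c,W(s.x))-pix)
def wristcam(c,s):
    M=c["mount"];Rt=Ro.from_quat(s["ee_rot"]).as_matrix();p=s["position"]
    Rw=Rt@M[:3,:3]; tw=Rt@M[:3,3]+p
    return Rw.T,-Rw.T@tw,c["camera_matrix"]
E
python3 - <<'E'
from h import *; from rig import *
c=read_camera("top");C=(c["R"],c["t"],c["camera_matrix"])
def z(p,f,o): return (np.array(p,float)+.5)/f-.5+o
L=z([(209,57),(458,157),(300,535),(48,432),(246,290)],5.4,(160,165))
B=z([(68,123),(325,77),(398,466),(143,512)],5,(305,160))
# lid local: +x toward image up
for s in (1,):
  q,r=fit(C,[(119,79,27),(119,-79,27),(-119,-79,27),(-119,79,27),(0,0,68)],L,27,[550,150,0]);print(q,r.round(1).tolist(),np.hypot(*q[:2]))
  q,r=fit(C,[(115,75),(115,-75),(-115,-75),(-115,75)],B,110,[550,-150,0]);print(q,r.round(1).tolist(),np.hypot(*q[:2]))
s=state();print(Ro.from_quat(s["ee_rot"]).as_matrix().round(3))
E
```

```text
[ 5.63591762e+02  2.22833447e+02 -4.01382559e-01] [[0.0, -0.5], [0.4, -0.3], [0.1, 0.6], [-0.4, 0.4], [-0.2, -0.3]] 606.0448989771866
[ 5.52698924e+02 -2.15821529e+02  1.58483241e-01] [[1.2, 0.5], [-1.0, 1.1], [-0.6, -0.7], [0.4, -0.9]] 593.342256651101
[[-0.949 -0.     0.315]
 [-0.315  0.001 -0.949]
 [-0.    -1.    -0.001]]
```

Estimated poses are lid (564,223) with yaw −0.40 and box (553,−216) with yaw 0.16. Next I'll go above the box and look with the wrist camera.

Emit:
apply_moves(
  rows="-1 -2.5 -0.4 -1.2 0;-1 -2.5 -0.4 -1.2 0;-1 -2.5 -0.4 -1.2 0;-1 -2.5 -0.4 -1.2 0;-1 -2.5 -0.4 -1.2 0;-1 -2.5 -0.4 -1.2 0;-1 -2.5 -0.4 -1.2 0;-1 -2.5 -0.4 -1.2 0;-1 -2.5 -0.4 -1.2 0;-1 -2.5 -0.4 -1.2 0",
)

```text
t: 1.03
position: [389.4, -375.5, 271.4]
ee_rot: [-0.113, 0.698, -0.698, 0.113]
force: [-0.3, -1.1, 0.5]
finger_gap: 85.5
```

Emit:
apply_moves(
  rows="-1 -2.5 -0.4 -1.2 0;-1 -2.5 -0.4 -1.2 0;-1 -2.5 -0.4 -1.2 0;-1 -2.5 -0.4 -1.2 0;-1 -2.5 -0.4 -1.2 0;-1 -2.5 -0.4 -1.2 0;-1 -2.5 -0.4 -1.2 0;-1 -2.5 -0.4 -1.2 0;-1 0 0 0 4.5;-1 0 0 0 4.5",
)

```text
t: 1.87
position: [549.2, -220.9, 303.2]
ee_rot: [-0.058, 0.705, -0.705, 0.058]
force: [-0.3, 0.3, -0.2]
finger_gap: 85.6
```

Emit:
apply_moves(
  rows="-1 0 0 0 0;-1 0 0 0 0;-1 0 0 0 0;-1 0 0 0 0;-1 0 0 0 0;-1 0 0 0 0;-1 0 0 0 0;-1 0 0 0 0;-1 0 0 0 0;-1 0 0 0 0",
)

```text
t: 2.7
position: [548.2, -222.5, 303.3]
ee_rot: [-0.058, 0.705, -0.705, 0.058]
force: [-0.0, -0.1, -0.2]
finger_gap: 85.3
```

```bash
python3 - <<'E'
from h import *; from rig import *
s=state();c=read_camera("wrist");cv2.imwrite("pics/wbox.png",c["pixels"][:,:,::-1])
import pickle;pickle.dump((s,c),open("wbox.pkl","wb"))
print(s["position"],s["joint_positions"],s["force"],s["moment"]);C=wristcam(c,s)
x,y,a=552.7,-215.8,.158
r=np.array([[np.cos(a),-np.sin(a)],[np.sin(a),np.cos(a)]])
print(proj(C,[np.r_[r@np.array(v)+[x,y],110] for v in [(115,75),(115,-75),(-115,-75),(-115,75)]]))
E
```

```text
[ 548.15516848 -222.52375006  303.2887909 ] [-4.72300460e-01  8.90839918e-02  1.40255576e+00  3.52451729e-05
  1.64994217e+00  9.34699887e-01] [-0.03211529 -0.12918214 -0.21568538] [-0.07585689 -0.03280799 -0.01659297]
[[194.75463514  62.62260576]
 [351.3721577   63.57392182]
 [337.988557   280.52965945]
 [207.4011117  279.77406937]]
```

View pics/wbox.png

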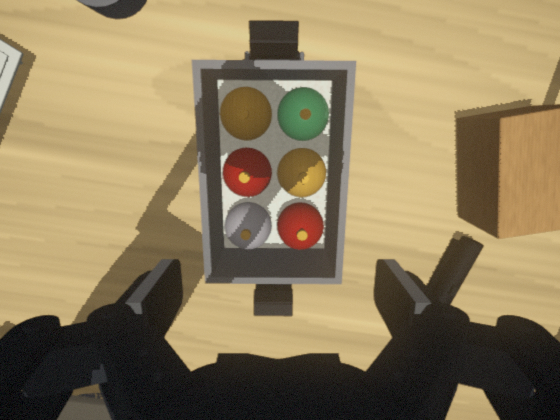

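```bash
python3 - <<'E'
import cv2
i=cv2.imread("pics/wbox.png")
P=[(194,62),(354,62),(341,283),(208,281)]
import numpy as np
o=[cv2.resize(i[y-20:y+20,x-20:x+20],None,fx=9,fy=9,interpolation=cv2.INTER_NEAREST) for x,y in P]
cv2.imwrite("pics/cz.png",np.vstack([np.hstack(o[:2]),np.hstack(o[3:1:-1])])[:, :])
E
```

```text
(no output)
```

View pics/cz.png

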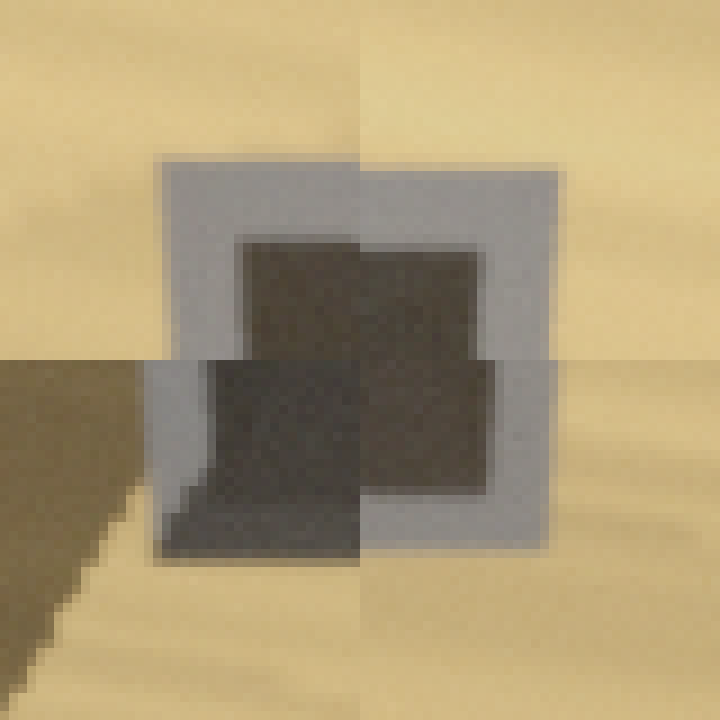

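```bash
python3 - <<'E'
from h import *; import pickle
s,c=pickle.load(open("wbox.pkl","rb"));C=wristcam(c,s)
q,r=fit(C,[(115,75),(115,-75),(-115,-75),(-115,75)],[(191.3,59.3),(355.7,60),(341.8,283.8),(205,282.9)],110,[552,-215,.15]);print(q,r.round(1).tolist())
E
```

```text
[ 5.53728363e+02 -2.16246370e+02  1.59465308e-01] [[3.9, 2.4], [-3.8, 2.4], [-3.1, -4.1], [3.0, -3.8]]
```

```bash
python3 - <<'E'
from h import *; import pickle
s,c=pickle.load(open("wbox.pkl","rb"));C=wristcam(c,s)
q,r=fit(C,[(119,79),(119,-79),(-119,-79),(-119,79)],[(191.3,59.3),(355.7,60),(341.8,283.8),(205,282.9)],110,[552,-215,.15]);print(q,r.round(1).tolist())
from rig import *
c=read_camera("top");C=(c["R"],c["t"],c["camera_matrix"])
B=(np.array([(68,123),(325,77),(398,466),(143,512)])+.5)/5-.5+(305,160)
q,r=fit(C,[(119,79),(119,-79),(-119,-79),(-119,79)],B,110,[550,-150,0]);print(q,r.round(1).tolist())
# moves to lid: from commanded? use measured
s=state();print(s["position"],Ro.from_quat(s["ee_rot"]).as_matrix().round(3).tolist())
E
```

```text
[ 5.52105702e+02 -2.16504810e+02  1.59439928e-01] [[-0.5, -0.3], [0.6, -0.3], [0.1, 0.3], [-0.2, 0.6]]
[ 5.52852477e+02 -2.15836960e+02  1.58379309e-01] [[-0.4, -0.6], [0.1, -0.4], [1.0, 0.4], [-0.7, 0.6]]
[ 548.13375443 -222.52482294  303.29615841] [[-0.987, -0.0, 0.163], [-0.163, -0.0, -0.987], [0.0, -1.0, 0.0]]
```

Emit:
apply_moves(
  rows="-1 -0.6 0 -3 0;-1 -0.6 0 -3 0;-1 -0.6 0 -3 0;-1 -0.6 0 -3 0;-1 -0.6 0 -3 0;-1 -0.6 0 -3 0;-1 -0.6 0 -3 0;-1 -0.6 0 -3 0;-1 -0.6 0 -3 0;-1 -0.6 0 -3 0",
)

```text
t: 3.63
position: [558.3, 84.8, 303.4]
ee_rot: [0.058, -0.705, 0.705, -0.058]
force: [-0.1, -0.4, 0.2]
finger_gap: 85.7
```

Emit:
apply_moves(
  rows="-1 -0.6 0 -3 0;-1 -0.6 0 -3 0;-1 -0.6 0 -3 0;-1 -0.6 0 -3 0;-1 -0.38 0 -1.67 0;-1 0 0 0 6.5;-1 0 0 0 6.5;-1 0 0 0 6.5;-1 0 0 0 6.5;-1 0 0 0 6.4",
)

```text
t: 4.47
position: [563.6, 222.8, 303.2]
ee_rot: [-0.143, -0.692, 0.693, 0.143]
force: [0.4, -0.4, -0.5]
finger_gap: 85.7
```

Emit:
apply_moves(
  rows="-1 0 0 0 0;-1 0 0 0 0;-1 0 0 0 0;-1 0 0 0 0;-1 0 0 0 0;-1 0 0 0 0;-1 0 0 0 0;-1 0 0 0 0;-1 0 0 0 0;-1 0 0 0 0",
)

```text
t: 5.3
position: [563.6, 222.7, 303.3]
ee_rot: [-0.141, -0.693, 0.693, 0.141]
force: [-0.4, 0.2, 1.1]
finger_gap: 85.6
```

```bash
python3 - <<'E'
from h import *; from rig import *
s=state();c=read_camera("wrist");cv2.imwrite("pics/wlid.png",c["pixels"][:,:,::-1])
import pickle;pickle.dump((s,c),open("wlid.pkl","wb"))
print(s["position"],s["joint_positions"],s["force"]);C=wristcam(c,s)
x,y,a=563.6,222.8,-.401
r=np.array([[np.cos(a),-np.sin(a)],[np.sin(a),np.cos(a)]])
P=proj(C,[np.r_[r@np.array(v)+[x,y],27] for v in [(119,79),(119,-79),(-119,-79),(-119,79)]]);print(P)
i=c["pixels"][:,:,::-1];o=[]
for p in P:
    x,y=p.round().astype(int);print(x-20,y-20);o.append(cv2.resize(i[y-20:y+20,x-20:x+20],None,fx=9,fy=9,interpolation=cv2.INTER_NEAREST))
cv2.imwrite("pics/cl.png",np.vstack([np.hstack(o[:2]),np.hstack(o[3:1:-1])]))
E
```

```text
[563.60041972 222.66024876 303.28340828] [2.91655343e-01 1.28339618e-01 1.36048541e+00 1.54802343e-06
 1.65277691e+00 2.26404363e+00] [-0.38067203  0.21587519  1.08388404]
[[213.47141626  75.39334027]
 [344.46750034  75.28151233]
 [335.16269714 257.35772303]
 [222.64873469 257.34869433]]
193 55
324 55
315 237
203 237
```

View pics/wlid.png

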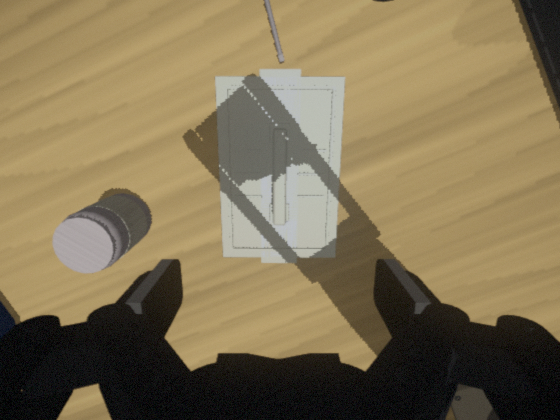

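View pics/cl.png

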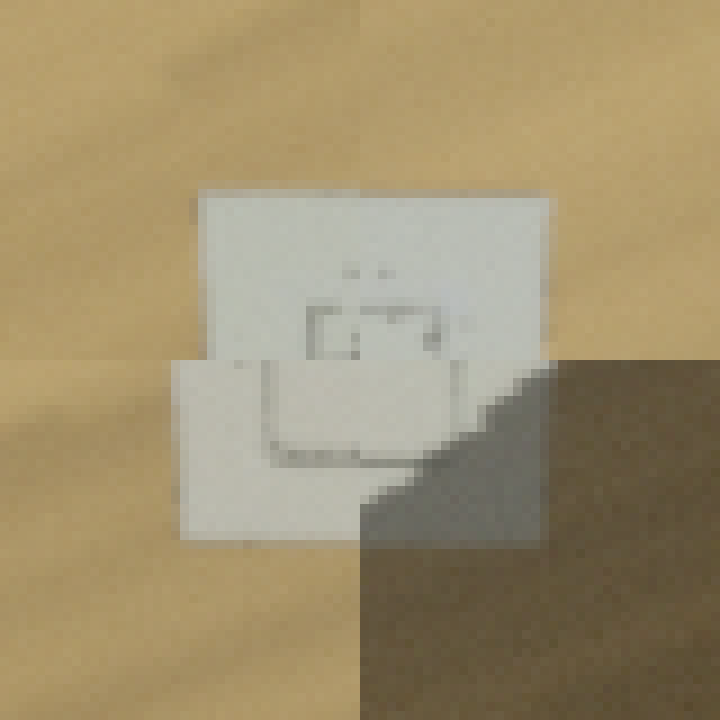

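```bash
python3 - <<'E'
from h import *; import pickle
s,c=pickle.load(open("wlid.pkl","rb"));C=wristcam(c,s)
q,r=fit(C,[(119,79),(119,-79),(-119,-79),(-119,79)],[(214.6,75.5),(344.6,76),(335.2,256.9),(222.1,256.6)],27,[563,222,-.4]);print(q,r.round(1).tolist())
x,y,a=q; d=np.array([np.cos(a),np.sin(a)]); n=np.array([-d[1],d[0]])
print(proj(C,[np.r_[q[:2]+d*u+n*v,68] for u,v in[(58,8),(58,-8),(-58,-8),(-58,8)]]))
i=c["pixels"][:,:,::-1];cv2.imwrite("pics/hz.png",cv2.resize(i[115:235,250:310],None,fx=5,fy=5,interpolation=cv2.INTER_NEAREST))
R=Ro.from_quat(s["ee_rot"]).as_matrix();print(R.round(3)); z=R[:,2];print(np.arctan2(z[1],z[0])+np.pi/2)
E
```

```text
[ 5.63525094e+02  2.22589564e+02 -4.05446347e-01] [[-0.5, -0.4], [0.5, -0.4], [-0.3, 0.7], [0.3, 0.5]]
[[272.36904356 128.40222625]
 [286.47164119 128.45859994]
 [285.4302488  225.48441691]
 [272.43387195 225.43066256]]
[[-0.92  -0.    -0.391]
 [ 0.391 -0.    -0.92 ]
 [ 0.    -1.     0.   ]]
-0.40159183260079323
```

View pics/hz.png

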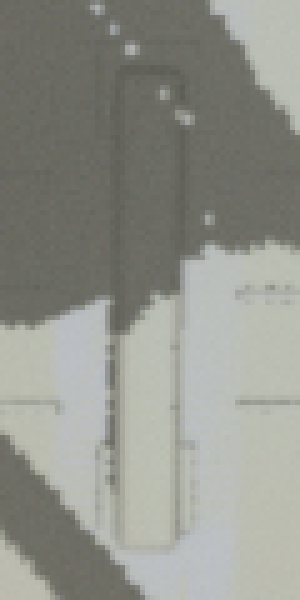

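Emit:
apply_moves(
  rows="-1 0 3 0 0.1;-1 0 3 0 0.1;-1 0 3 0 0;-1 0 3 0 0;-1 0 3 0 0;-1 0 3 0 0;-1 0 3 0 0;-1 0 2 0 0;-1 0 1 0 0;-1 0 0 0 0",
)

```text
t: 6.18
position: [561.5, 222.0, 60.2]
ee_rot: [-0.141, -0.692, 0.693, 0.144]
force: [0.0, 0.2, 0.8]
finger_gap: 85.6
```

Emit:
apply_moves(
  rows="-1 0 1 0 0;-1 0 0.8 0 0;-1 0 0.3 0 0;-1 0 0 0 0;0 0 0 0 0;0.3 0 0 0 0;0.6 0 0 0 0;1 0 0 0 0;1 0 0 0 0;1 0 0 0 0",
)

```text
t: 7.02
position: [563.9, 222.6, 42.8]
ee_rot: [0.143, 0.693, -0.693, -0.142]
force: [-0.1, 0.2, 0.6]
finger_gap: 15.1
```

Emit:
apply_moves(
  rows="1 0 0 0 0;1 0 0 0 0;1 0 0 0 0;1 0 0 0 0;1 0 0 0 0;1 0 0 0 0;1 0 0 0 0;1 0 0 0 0;1 0 0 0 0;1 0 0 0 0",
)

```text
t: 7.85
position: [563.8, 222.6, 42.7]
ee_rot: [0.142, 0.693, -0.693, -0.142]
force: [-1.7, -1.4, 5.8]
finger_gap: 15.2
```

```bash
python3 - <<'E'
from rig import *;import cv2
s=state();print(s["position"],s["force"],s["moment"],s["finger_gap"],s["t"])
for n in("wrist","side"):cv2.imwrite(f"pics/g_{n}.png",read_camera(n)["pixels"][:,:,::-1])
E
```

```text
[563.83204765 222.6262746   42.71686067] [-1.70251936 -1.40012053  5.76776456] [-0.29787528  0.31566863  0.02152117] 15.196026609039642 7.85
```

View pics/g_wrist.png

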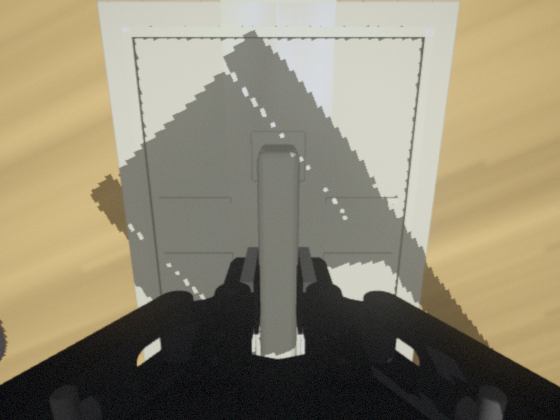

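Emit:
apply_moves(
  rows="1 0 -0.3 0 0;1 0 -0.7 0 0;1 0 -1.5 0 0;1 0 -2.5 0 0;1 0 -3 0 0;1 0 -3 0 0;1 0 -3 0 0;1 0 -3 0 0;1 0 -2.5 0 0;1 0 -1.5 0 0",
)

```text
t: 8.78
position: [564.4, 223.1, 256.3]
ee_rot: [0.143, 0.693, -0.692, -0.141]
force: [-0.3, 0.1, -2.4]
finger_gap: 14.9
```

Emit:
apply_moves(
  rows="1 0 0 0 0;1 0 0 0 0;1 0 0 0 0;1 0 0 0 0;1 0 0 0 0;1 0 0 0 0;1 0 0 0 0;1 0 0 0 0;1 0 0 0 0;1 0 0 0 0",
)

```text
t: 9.62
position: [563.6, 222.7, 252.3]
ee_rot: [0.142, 0.693, -0.693, -0.142]
force: [0.3, -0.4, -3.0]
finger_gap: 14.7
```

```bash
python3 - <<'E'
from h import *;from rig import *
s=state();print(s["position"],s["force"],s["moment"],s["finger_gap"],s["t"])
R=Ro.from_quat(s["ee_rot"]).as_matrix();z=R[:,2];yaw=np.arctan2(z[1],z[0]);print(R.round(3).tolist(),yaw)
for n in("wrist","side"):cv2.imwrite(f"pics/l_{n}.png",read_camera(n)["pixels"][:,:,::-1])
d=R.T@(np.array([552.3,-216.3,s["position"][2]])-s["position"]);print(d/10,"turn",-np.degrees(.159-np.pi/2-yaw))
E
```

```text
[563.62326856 222.65616595 252.29577264] [ 0.26554503 -0.4353664  -3.04268953] [ 0.01298142 -0.02197956  0.00485237] 14.693953121497563 9.6167
[[-0.919, 0.0, -0.394], [0.394, 0.0, -0.919], [-0.0, -1.0, -0.0]] -1.9760801910643717
[-1.62665505e+01 -1.03160018e-03  4.07861086e+01] turn -32.331083869973924
```

View pics/l_wrist.png

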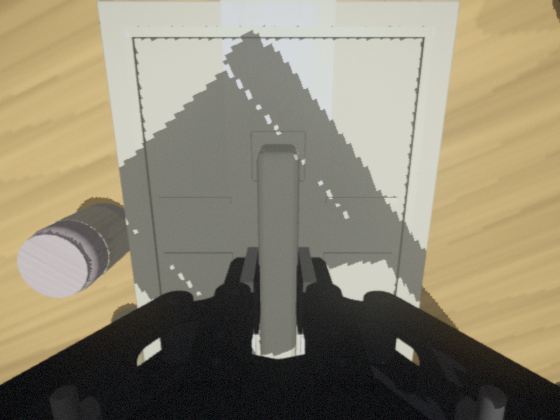

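View pics/l_side.png

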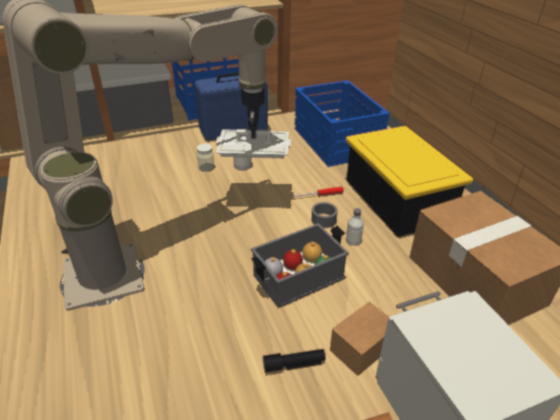

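Emit:
apply_moves(
  rows="1 -0.4 0 1 0;1 -0.8 0 2 0;1 -1.2 0 3 0;1 -1.2 0 3 0;1 -1.2 0 3 0;1 -1.2 0 3 0;1 -1.2 0 3 0;1 -1.2 0 3 0;1 -1.2 0 3 0;1 -1.2 0 3 0",
)

```text
t: 10.55
position: [555.9, -70.3, 252.6]
ee_rot: [-0.143, -0.693, 0.693, 0.142]
force: [0.4, 0.0, -3.2]
finger_gap: 14.5
```

Emit:
apply_moves(
  rows="1 -1.2 0 3 0;1 -1.2 0 3 0;1 -1.2 0 3 0;1 -1 0 2.5 0;1 -0.6 0 1.5 0;1 -0.27 0 0.79 0;1 0 0 0 -4;1 0 0 0 -5;1 0 0 0 -5;1 0 0 0 -5",
)

```text
t: 11.38
position: [552.1, -216.1, 252.3]
ee_rot: [0.024, 0.707, -0.707, -0.024]
force: [-0.7, 0.2, -3.2]
finger_gap: 15.1
```

Emit:
apply_moves(
  rows="1 0 0 0 -5;1 0 0 0 -5;1 0 0 0 -3.3;1 0 0 0 0;1 0 0 0 0;1 0 0 0 0;1 0 0 0 0;1 0 0 0 0;1 0 0 0 0;1 0 0 0 0",
)

```text
t: 12.22
position: [552.3, -216.3, 252.3]
ee_rot: [-0.056, 0.705, -0.705, 0.056]
force: [0.1, -0.1, -3.8]
finger_gap: 14.9
```

```bash
python3 - <<'E'
from h import *;from rig import *
s=state();print(s["position"],s["force"],s["moment"],s["finger_gap"],s["t"])
R=Ro.from_quat(s["ee_rot"]).as_matrix();z=R[:,2];yaw=np.arctan2(z[1],z[0]);print(yaw)
for n in("wrist","side","top"):cv2.imwrite(f"pics/m_{n}.png",read_camera(n)["pixels"][:,:,::-1])
d=R.T@(np.array([552.3,-216.3,s["position"][2]])-s["position"]);print(d/10,"turn",-np.degrees(.159-np.pi/2-yaw))
i=cv2.imread("pics/m_top.png");cv2.imwrite("pics/m_topz.png",cv2.resize(i[150:290,280:420],None,fx=4,fy=4,interpolation=cv2.INTER_CUBIC))
i=cv2.imread("pics/m_side.png");cv2.imwrite("pics/m_sidez.png",cv2.resize(i[150:320,220:390],None,fx=3.5,fy=3.5,interpolation=cv2.INTER_CUBIC))
E
```

```text
[ 552.29047277 -216.34205504  252.26106428] [ 0.06925334 -0.07542894 -3.80097103] [-0.00352996  0.06581879  0.03244396] 14.879418870725843 12.2167
-1.4127068338169448
[-1.60292282e-03  1.14257870e-07 -4.00307186e-03] turn -0.052168209580393296
```

View pics/m_topz.png

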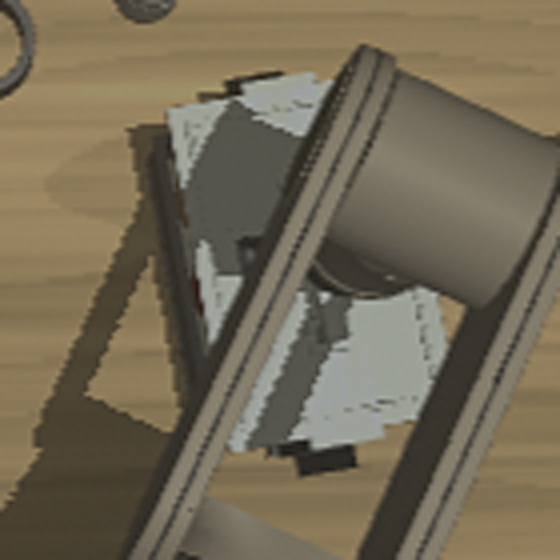

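View pics/m_wrist.png

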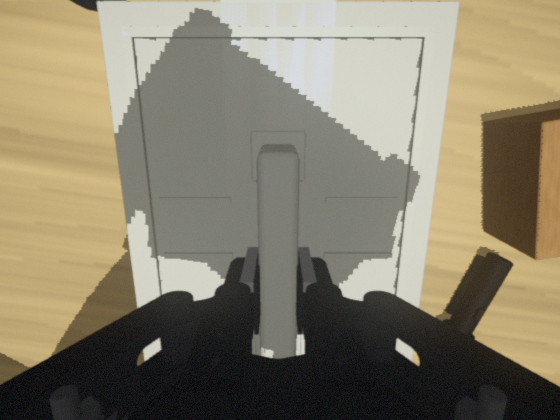

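View pics/m_sidez.png

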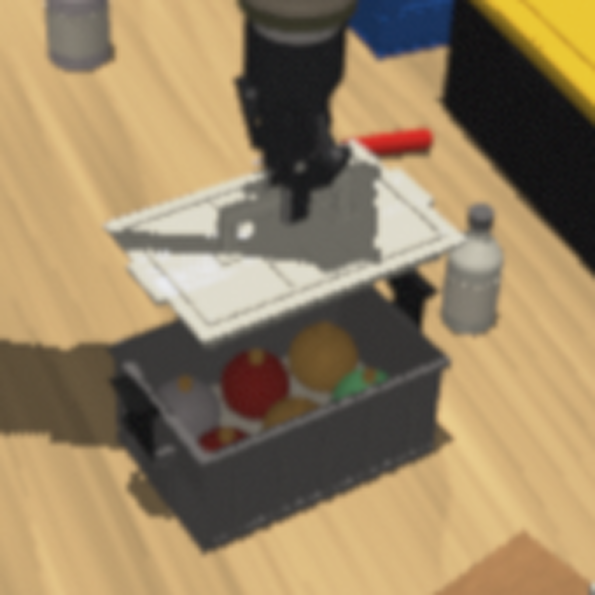

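Emit:
apply_moves(
  rows="1 0 1 0 0;1 0 1.5 0 0;1 0 2 0 0;1 0 2 0 0;1 0 1.2 0 0;1 0 0.7 0 0;1 0 0.4 0 0;1 0 0 0 0;1 0 0 0 0;1 0 0 0 0",
)

```text
t: 13.2
position: [553.1, -216.7, 165.7]
ee_rot: [0.055, -0.704, 0.705, -0.057]
force: [-0.5, -0.8, -3.8]
finger_gap: 14.7
```

Emit:
apply_moves(
  rows="1 0 0.2 0 0;1 0 0.2 0 0;1 0 0.2 0 0;1 0 0.2 0 0;1 0 0.2 0 0;1 0 0.2 0 0;1 0 0 0 0;1 0 0 0 0;1 0 0 0 0;1 0 0 0 0",
)

```text
t: 14.03
position: [552.4, -216.4, 152.4]
ee_rot: [0.056, -0.705, 0.705, -0.056]
force: [-0.6, -0.4, -3.1]
finger_gap: 14.8
```

```bash
cat > look.py <<'E'
from h import *;from rig import *;import sys
s=state();print(s["t"],s["position"].round(2),s["force"].round(2),s["moment"].round(3),s["finger_gap"])
n=sys.argv[1]
i=read_camera("side")["pixels"][:,:,::-1];cv2.imwrite(f"pics/{n}_sidez.png",cv2.resize(i[200:310,230:370],None,fx=5.5,fy=5.5,interpolation=cv2.INTER_CUBIC))
E
python3 look.py a1
```

```text
14.0333 [ 552.39 -216.4   152.44] [-0.57 -0.38 -3.05] [ 0.039 -0.028  0.011] 14.765196273376073
```

View pics/a1_sidez.png

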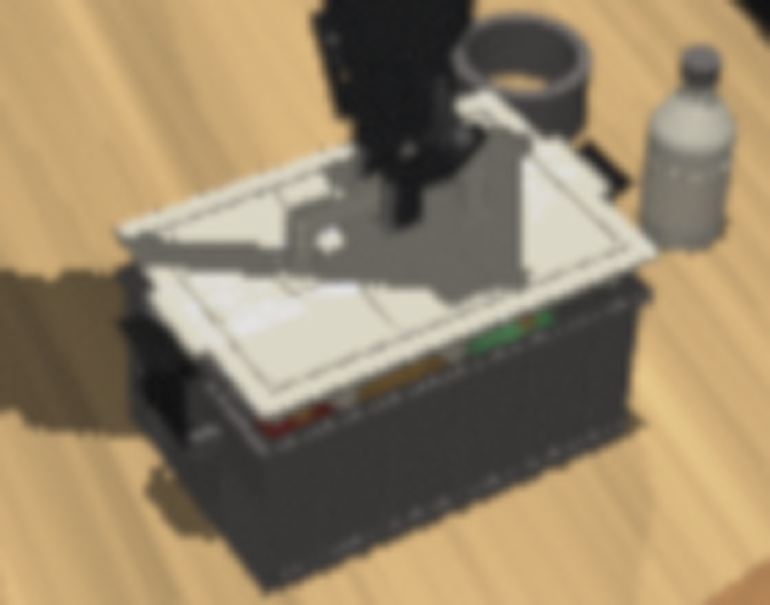

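Emit:
apply_moves(
  rows="1 0 0.1 0 0;1 0 0.1 0 0;1 0 0.1 0 0;1 0 0.1 0 0;1 0 0.1 0 0;1 0 0.1 0 0;1 0 0.1 0 0;1 0 0 0 0;1 0 0 0 0;1 0 0 0 0",
)

```text
t: 14.92
position: [552.5, -216.5, 145.7]
ee_rot: [0.056, -0.705, 0.705, -0.056]
force: [-0.1, -0.3, 0.3]
finger_gap: 14.4
```

Emit:
apply_moves(
  rows="1 0 0.05 0 0;1 0 0.05 0 0;1 0 0.05 0 0;1 0 0.05 0 0;1 0 0.05 0 0;1 0 0.05 0 0;1 0 0 0 0;1 0 0 0 0;1 0 0 0 0;1 0 0 0 0",
)

```text
t: 15.75
position: [552.5, -216.5, 142.6]
ee_rot: [0.056, -0.705, 0.705, -0.056]
force: [-0.2, 0.2, 5.0]
finger_gap: 14.9
```

```bash
python3 look.py a2
```

```text
15.75 [ 552.49 -216.48  142.56] [-0.25  0.18  4.96] [-0.126 -0.104  0.045] 14.94478276651228
```

View pics/a2_sidez.png

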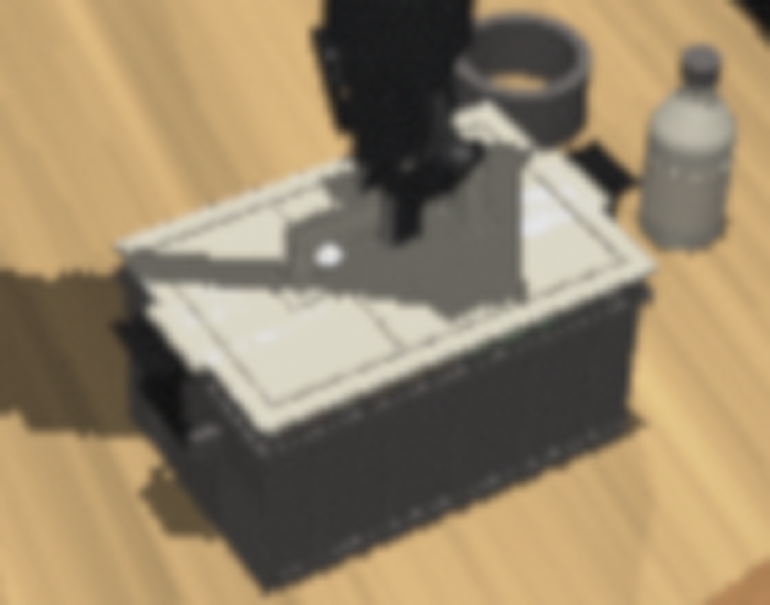

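Emit:
apply_moves(
  rows="1 0 0.05 0 0;1 0 0.05 0 0;1 0 0.05 0 0;1 0 0.05 0 0;1 0 0.05 0 0;1 0 0.05 0 0;1 0 0.05 0 0;1 0 0.05 0 0;1 0 0 0 0;1 0 0 0 0",
)

```text
t: 16.63
position: [552.2, -216.3, 138.0]
ee_rot: [-0.056, 0.705, -0.705, 0.056]
force: [0.4, -2.1, 2.7]
finger_gap: 14.9
```

Emit:
apply_moves(
  rows="1 0 0.05 0 0;1 0 0.05 0 0;1 0 0.05 0 0;1 0 0.05 0 0;1 0 0.05 0 0;1 0 0.05 0 0;1 0 0 0 0;1 0 0 0 0;1 0 0 0 0;1 0 0 0 0",
)

```text
t: 17.47
position: [552.0, -216.4, 135.5]
ee_rot: [-0.056, 0.705, -0.705, 0.056]
force: [-2.9, -0.8, 6.6]
finger_gap: 15.0
```

Emit:
apply_moves(
  rows="1 0 0.05 0 0;1 0 0.05 0 0;1 0 0.05 0 0;1 0 0.05 0 0;1 0 0.05 0 0;1 0 0 0 0;1 0 0 0 0;1 0 0 0 0;1 0 0 0 0;1 0 0 0 0",
)

```text
t: 18.3
position: [551.7, -216.1, 132.1]
ee_rot: [-0.056, 0.705, -0.705, 0.056]
force: [-2.1, -0.3, -3.6]
finger_gap: 14.9
```

```bash
python3 look.py a3
```

```text
18.3 [ 551.75 -216.12  132.11] [-2.06 -0.27 -3.61] [ 0.053  0.632 -0.055] 14.870183311669605
```

View pics/a3_sidez.png

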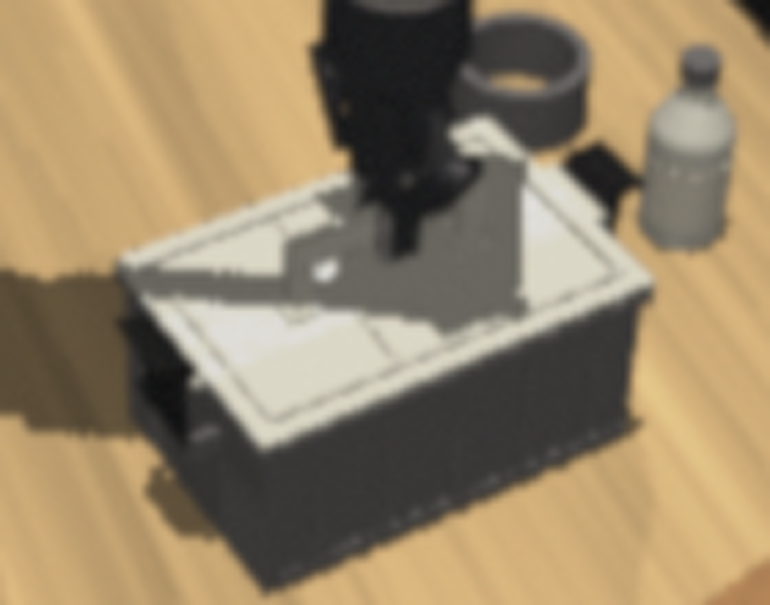

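Emit:
apply_moves(
  rows="1 0 0.05 0 0;1 0 0.05 0 0;1 0 0.05 0 0;1 0 0 0 0;1 0 0 0 0;1 0 0 0 0;1 0 0 0 0;1 0 0 0 0;1 0 0 0 0;1 0 0 0 0",
)

```text
t: 19.18
position: [552.5, -216.4, 131.5]
ee_rot: [0.056, -0.705, 0.705, -0.056]
force: [-0.7, -0.2, 0.1]
finger_gap: 15.2
```

Emit:
apply_moves(
  rows="1 0 0.04 0 0;1 0 0.04 0 0;1 0 0 0 0;1 0 0 0 0;1 0 0 0 0;1 0 0 0 0;1 0 0 0 0;1 0 0 0 0;1 0 0 0 0;1 0 0 0 0",
)

```text
t: 20.02
position: [552.8, -216.4, 130.8]
ee_rot: [0.056, -0.705, 0.705, -0.056]
force: [3.2, 1.3, 2.8]
finger_gap: 14.8
```

```bash
python3 look.py a4
```

```text
20.0167 [ 552.77 -216.43  130.84] [3.16 1.33 2.84] [ 0.002  0.051 -0.076] 14.754402141256287
```

View pics/a4_sidez.png

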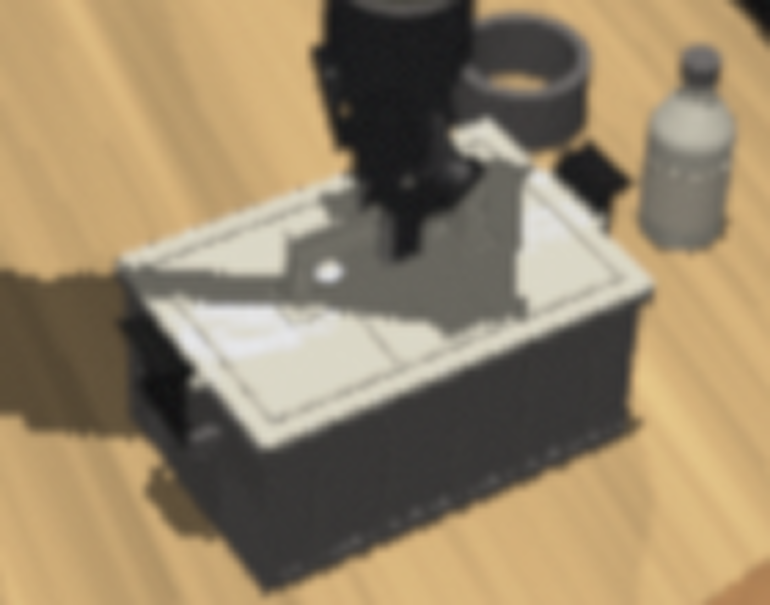

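Emit:
apply_moves(
  rows="1 0 0.04 0 0;1 0 0.03 0 0;1 0 0 0 0;1 0 0 0 0;1 0 0 0 0;1 0 0 0 0;1 0 0 0 0;1 0 0 0 0;1 0 0 0 0;1 0 0 0 0",
)

```text
t: 20.9
position: [552.8, -216.4, 130.8]
ee_rot: [0.056, -0.705, 0.705, -0.056]
force: [1.4, 2.2, 7.8]
finger_gap: 14.7
```

Emit:
apply_moves(
  rows="1 0 -0.05 0 0;1 0 -0.05 0 0;1 0 -0.05 0 0;1 0 -0.05 0 0;1 0 -0.05 0 0;1 0 -0.05 0 0;1 0 0 0 0;1 0 0 0 0;1 0 0 0 0;1 0 0 0 0",
)

```text
t: 21.73
position: [551.4, -216.1, 131.7]
ee_rot: [-0.057, 0.705, -0.705, 0.055]
force: [0.9, 0.0, -6.9]
finger_gap: 14.8
```

```bash
python3 look.py a5
```

```text
21.7333 [ 551.39 -216.07  131.7 ] [ 0.89  0.02 -6.9 ] [-0.082  0.319 -0.05 ] 14.792837950835246
```

Emit:
apply_moves(
  rows="1 0 -0.04 0 0;1 0 -0.04 0 0;1 0 0 0 0;1 0 0 0 0;1 0 0 0 0;1 0 0 0 0;1 0 0 0 0;1 0 0 0 0;1 0 0 0 0;1 0 0 0 0",
)

```text
t: 22.62
position: [551.6, -216.1, 132.5]
ee_rot: [-0.057, 0.705, -0.705, 0.055]
force: [1.9, -0.9, -22.8]
finger_gap: 15.1
```

```bash
python3 look.py a6
```

```text
22.6167 [ 551.58 -216.05  132.52] [  1.91  -0.89 -22.79] [-0.252  0.35  -0.081] 15.084914533052945
```

View pics/a6_sidez.png

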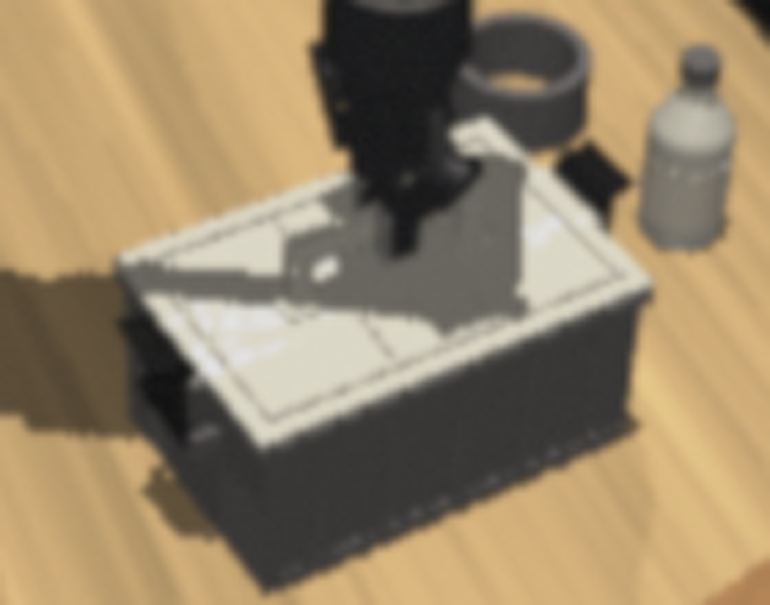

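Emit:
apply_moves(
  rows="1 0 0.02 0 0;1 0 0 0 0;1 0 0 0 0;1 0 0 0 0;1 0 0 0 0;1 0 0 0 0;1 0 0 0 0;1 0 0 0 0;1 0 0 0 0;1 0 0 0 0",
)

```text
t: 23.5
position: [551.6, -216.1, 132.6]
ee_rot: [-0.057, 0.705, -0.705, 0.055]
force: [-0.6, -0.4, -26.2]
finger_gap: 14.4
```

Emit:
apply_moves(
  rows="1 0 0.05 0 0;1 0 0 0 0;1 0 0 0 0;1 0 0 0 0;1 0 0 0 0;1 0 0 0 0;1 0 0 0 0;1 0 0 0 0;1 0 0 0 0;1 0 0 0 0",
)

```text
t: 24.33
position: [551.9, -216.1, 132.5]
ee_rot: [-0.056, 0.705, -0.705, 0.056]
force: [-4.7, 0.4, -23.1]
finger_gap: 14.7
```

```bash
python3 - <<'E'
from rig import *
for k in range(3):
    s=state();print(s["t"],s["position"].round(2),s["force"].round(2),s["moment"].round(2)); read_camera("side")
E
```

```text
24.3333 [ 551.88 -216.11  132.53] [ -4.7    0.44 -23.11] [0.23 1.35 0.03]
24.3833 [ 551.88 -216.12  132.54] [ -4.96   1.3  -24.41] [0.21 1.32 0.01]
24.4333 [ 551.87 -216.11  132.51] [ -5.21   1.91 -23.84] [ 0.17  1.26 -0.03]
```

Emit:
apply_moves(
  rows="1 0 0.03 0 0;1 0 0 0 0;1 0 0 0 0;1 0 0 0 0;1 0 0 0 0;1 0 0 0 0;1 0 0 0 0;1 0 0 0 0;1 0 0 0 0;1 0 0 0 0",
)

```text
t: 25.32
position: [552.1, -216.1, 132.5]
ee_rot: [-0.056, 0.705, -0.705, 0.056]
force: [-5.2, 1.2, -22.2]
finger_gap: 14.7
```

```bash
python3 - <<'E'
from rig import *
s=state();print(s["t"],s["position"].round(2),s["force"].round(2),s["moment"].round(2),s["joint_positions"].round(4))
E
```

```text
25.3167 [ 552.06 -216.13  132.53] [ -5.22   1.24 -22.22] [ 0.24  1.36 -0.02] [-4.5970e-01  1.7800e-01  1.6187e+00  1.0000e-04  1.3455e+00  9.5260e-01]
```

Emit:
apply_moves(
  rows="1 0.02 0.02 0 0;1 0.02 0.02 0 0;1 0 0 0 0;1 0 0 0 0;1 0 0 0 0;1 0 0 0 0;1 0 0 0 0;1 0 0 0 0;1 0 0 0 0;1 0 0 0 0",
)

```text
t: 26.15
position: [552.0, -216.1, 132.5]
ee_rot: [-0.056, 0.705, -0.705, 0.056]
force: [-4.7, 2.8, -20.8]
finger_gap: 14.5
```

```bash
python3 - <<'E'
from rig import *
s=state();print(s["t"],s["position"].round(2),s["force"].round(2),s["moment"].round(2))
E
```

```text
26.15 [ 552.03 -216.15  132.49] [ -4.72   2.8  -20.82] [ 0.36  1.32 -0.  ]
```

Emit:
apply_moves(
  rows="1 0.03 0.02 0 0;1 0.03 0 0 0;1 0.02 0 0 0;1 0 0 0 0;1 0 0 0 0;1 0 0 0 0;1 0 0 0 0;1 0 0 0 0;1 0 0 0 0;1 0 0 0 0",
)

```text
t: 26.98
position: [551.7, -216.3, 132.5]
ee_rot: [-0.056, 0.705, -0.705, 0.057]
force: [0.6, 5.2, -19.5]
finger_gap: 14.9
```

```bash
python3 - <<'E'
from rig import *
s=state();print(s["t"],s["position"].round(2),s["force"].round(2),s["moment"].round(2))
E
```

```text
26.9833 [ 551.73 -216.31  132.49] [  0.6    5.24 -19.51] [ 0.84  0.62 -0.02]
```

Emit:
apply_moves(
  rows="1 0.01 0 -0.02 0;1 0 0 -0.02 0;1 0 0 0 0;1 0 0 0 0;1 0 0 0 0;1 0 0 0 0;1 0 0 0 0;1 0 0 0 0;1 0 0 0 0;1 0 0 0 0",
)

```text
t: 27.82
position: [551.5, -216.3, 132.5]
ee_rot: [0.056, -0.705, 0.705, -0.056]
force: [3.6, 3.8, -17.8]
finger_gap: 15.0
```

```bash
python3 - <<'E'
from rig import *
s=state();print(s["t"],s["position"].round(2),s["force"].round(2),s["moment"].round(2))
E
```

```text
27.8167 [ 551.54 -216.29  132.48] [  3.56   3.8  -17.78] [0.6  0.15 0.02]
```

Emit:
apply_moves(
  rows="1 0 0 0 0;1 0 0 0 0;1 0 0 0 0;1 0 0 0 0;1 0 0 0 0;1 0 0 0 0;1 0 0 0 0;1 0 0 0 0;1 0 0 0 0;1 0 0 0 0",
)

```text
t: 28.65
position: [551.5, -216.3, 132.5]
ee_rot: [0.056, -0.705, 0.705, -0.056]
force: [3.6, 4.6, -18.7]
finger_gap: 14.7
```

```bash
python3 - <<'E'
from rig import *
s=state();print(s["t"],s["position"].round(2),s["force"].round(2),s["moment"].round(2))
E
```

```text
28.65 [ 551.53 -216.28  132.48] [  3.61   4.57 -18.7 ] [0.59 0.13 0.03]
```

Emit:
apply_moves(
  rows="1 0 0 0 0;1 0 0 0 0;1 0 0 0 0;1 0 0 0 0;1 0 0 0 0;1 0 0 0 0;1 0 0 0 0;1 0 0 0 0;1 0 0 0 0;1 0 0 0 0",
)

```text
t: 29.48
position: [551.5, -216.3, 132.5]
ee_rot: [0.056, -0.705, 0.705, -0.056]
force: [3.4, 4.7, -18.1]
finger_gap: 14.7
```

```bash
python3 - <<'E'
from rig import *
s=state();print(s["t"],s["position"].round(2),s["force"].round(2),s["moment"].round(2))
E
```

```text
29.4833 [ 551.53 -216.32  132.51] [  3.41   4.67 -18.14] [ 0.68  0.16 -0.01]
```

Emit:
apply_moves(
  rows="1 0 0 0 0;1 0 0 0 0;1 0 0 0 0;1 0 0 0 0;1 0 0 0 0;1 0 0 0 0;1 0 0 0 0;1 0 0 0 0;1 0 0 0 0;1 0 0 0 0",
)

```text
t: 30.32
position: [551.5, -216.3, 132.5]
ee_rot: [0.056, -0.705, 0.705, -0.056]
force: [3.7, 4.2, -18.0]
finger_gap: 14.9
```

```bash
python3 look.py p; python3 - <<'E'
from h import *;from rig import *
cv2.imwrite("pics/p_wrist.png",read_camera("wrist")["pixels"][:,:,::-1]);i=read_camera("top")["pixels"][:,:,::-1]
cv2.imwrite("pics/p_topz.png",cv2.resize(i[150:290,280:420],None,fx=4,fy=4,interpolation=cv2.INTER_CUBIC))
E
```

```text
30.3167 [ 551.54 -216.25  132.48] [  3.7    4.24 -18.03] [0.636 0.131 0.075] 14.853810255085804
```

View pics/p_topz.png

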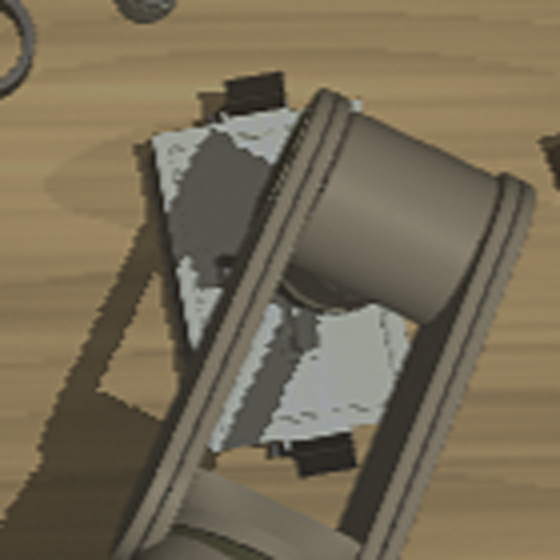

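Both clips cover their tongues and the pull has held steady at about 15 N (18 N reading less 3 N of lid weight) for over 2 s. Now I'll ease off the pull and let go.

Emit:
apply_moves(
  rows="1 0 0.04 0 0;1 0 0.04 0 0;1 0 0.04 0 0;1 0 0.04 0 0;1 0 0.04 0 0;1 0 0 0 0;1 0 0 0 0;1 0 0 0 0;1 0 0 0 0;1 0 0 0 0",
)

```text
t: 31.3
position: [551.8, -217.0, 131.2]
ee_rot: [0.055, -0.704, 0.706, -0.057]
force: [0.4, -2.0, 1.1]
finger_gap: 14.9
```

Emit:
apply_moves(
  rows="0.6 0 0 0 0;0.4 0 0 0 0;0.1 0 0 0 0;-0.3 0 0 0 0;-0.6 0 0 0 0;-1 0 0 0 0;-1 0 0 0 0;-1 0 0 0 0;-1 0 0 0 0;-1 0 0 0 0",
)

```text
t: 32.13
position: [551.0, -216.2, 130.0]
ee_rot: [0.056, -0.705, 0.705, -0.056]
force: [-0.7, -0.3, -0.2]
finger_gap: 85.8
```

Emit:
apply_moves(
  rows="-1 0 -0.5 0 0;-1 0 -1 0 0;-1 0 -2 0 0;-1 0 -3 0 0;-1 0 -3 0 0;-1 0 -3 0 0;-1 0 -2 0 0;-1 0 -1 0 0;-1 0 0 0 0;-1 0 0 0 0",
)

```text
t: 32.97
position: [551.0, -216.2, 285.0]
ee_rot: [0.056, -0.705, 0.705, -0.056]
force: [-1.1, 0.5, -0.3]
finger_gap: 85.2
```

Emit:
apply_moves(
  rows="-1 0 -1 0 0;-1 0 -2 0 0;-1 0 0 0 0;-1 0 0 0 0;-1 0 0 0 0;-1 0 0 0 0;-1 0 0 0 0;-1 0 0 0 0;-1 0 0 0 0;-1 0 0 0 0",
)

```text
t: 33.8
position: [550.9, -216.1, 314.7]
ee_rot: [-0.056, 0.705, -0.705, 0.056]
force: [0.3, -0.2, -0.6]
finger_gap: 85.0
```

```bash
python3 look.py f; python3 - <<'E'
from h import *;from rig import *
s=state();c=read_camera("wrist");cv2.imwrite("pics/f_wrist.png",c["pixels"][:,:,::-1]);print(s["position"])
C=wristcam(c,s);q=[552.1,-216.5];a=.159;d=np.array([np.cos(a),np.sin(a)]); n=np.array([-d[1],d[0]])
for u,v,z in[(58,8,156),(58,-8,156),(-58,-8,156),(-58,8,156),(119,79,115),(119,-79,115),(-119,-79,115),(-119,79,115)]: print(proj(C,[np.r_[q+d*u+n*v,z]]).round(1))
E
```

```text
33.8 [ 550.89 -216.11  314.73] [ 0.28 -0.23 -0.57] [-0.015 -0.021  0.023] 85.01889365565077
[ 550.91954072 -216.14256515  314.83031263]
[[270.3 130.3]]
[[287.9 130.3]]
[[287.  249.3]]
[[271.1 249.3]]
[[198.2  64.7]]
[[359.9  64.6]]
[[346.2 284. ]]
[[211.7 283.9]]
```

View pics/f_wrist.png

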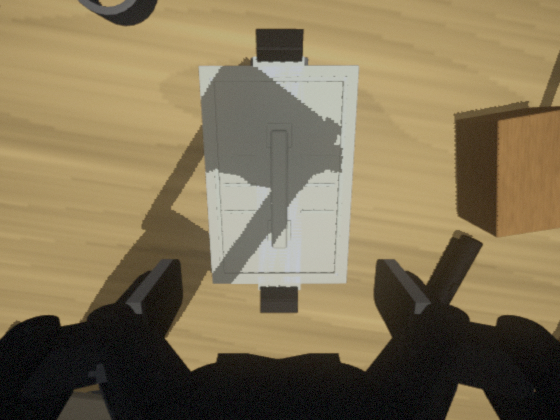

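View pics/f_sidez.png

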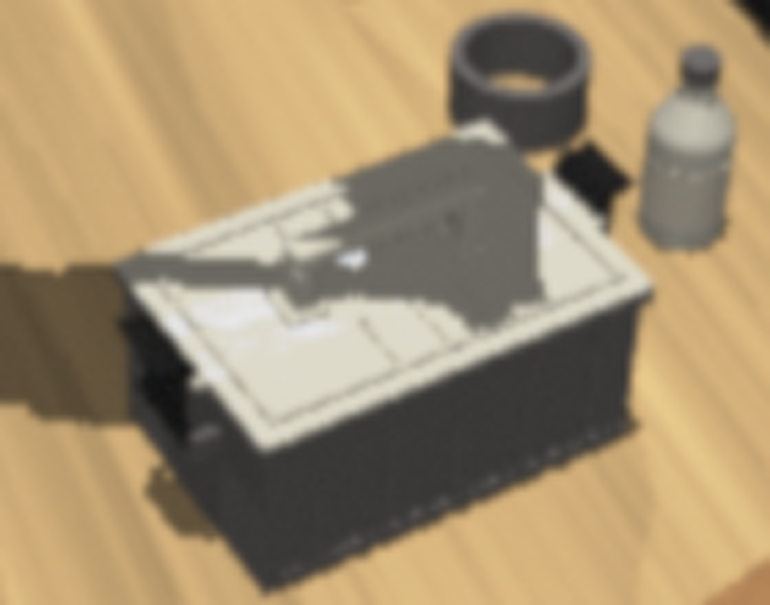

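```bash
python3 -c "
from rig import *
print(finish_job())"
```

```text
the job is handed in; nothing more can be done
None
```

The lid is home on the box with both clips snapped over its tongues. They held under a pull of about 15 N, and the job is handed in at about 34 s of the 72 s allowed.

- **Seating the lid:** I gripped the handle bar, set the lid over the mouth and pressed it down. The hand force read at most about 8 N after each step, roughly 11 N with the lid's weight, and I heard no verdict on the 40 N limit.
- **Proof pull:** The handle was held up against the clips for about 2.5 s. The force read about 18 N, of which about 3 N is the lid's own weight. The handle stood about 1.7 mm above home, against the 1.5 mm expected.
- **Last checks:** After letting go, the wrist picture shows both clips over the tongues. The lid's edges and handle are within about 2 pixels of the predicted home position. The hand is well clear and its force reads near zero. The tape, glue bottle, carton and torch look unmoved; the driver, jar and tin were out of view in the last pictures, so I did not check them.

Some things did not go cleanly:

- **Early overshoot:** The pull first climbed to about 23 N, under the 28 N limit but above the 20 N window. I eased it down before the steady hold.
- **Sideways force:** About 5–6 N of sideways force stayed on the handle during the hold.
- **Load on each clip:** I could not measure the clips separately. From the wrist moment I estimate about 10 N on clip a and 4.5 N on clip b, both above the 2 N needed.

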